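Take the warm rosette off the plate with the tongs

ROBOT

A 6-joint arm with a two-finger parallel gripper is mounted at the origin on the work surface. World frame = base frame: x ahead of the robot, y to its left, z up, the work surface at z = 0. Lengths are in mm, angles in rad, forces in N, time in s.
With the tool pointing down it reaches from about 275 to 775 mm from the base axis. Payload 14.6 kg.
Tool frame: the origin (TCP) lies between the finger pads; the fingertips stand env.nose_length ahead of it and the grasp point (between the pads) lies 8 mm behind it (env.nose_length is the distance from the TCP to the fingertips, in mm); z points along the fingers, y is the line along which they close (so a half turn about z gives the same grasp; the last joint's range is limited). The gripper opens to 85 mm and grips with 20 to 120 N. Pads are 22 mm wide; open, the fingers measure 114 mm over their backs; the gripper's body (76 mm by 85 mm) begins 54 mm behind the grasp point. The pads swing forward as they close: fully open they stand 13 mm farther back than shut.
Start: joints at [1.143, 0.263, -0.048, 1.259, 0, 1.415], TCP at [141.455, 505.588, 242.278] pointing down, gripper open.
Joint ranges: [-2.65, 2.65], [-0.89, 1.7], [-1.18, 1.37], [-2.13, 2.11], [-1.35, 1.29], [-3.14, 3.14]. Speed limits (rad/s): [1.89, 1.89, 2.57, 2.79, 3.14, 3.14].

INTERFACE

Orientations are given as a unit quaternion [x, y, z, w].
In Python, from plant import env, imaging, order gives the robot as it stands.
- The arm moves only by the tool arm_command, never from a script. Its argument "plan" is a list of rows, each an object of numbers: "dx", "dy", "dz": the shift along the tool's x, y, z in cm; "turn": the turn about the tool's z in degrees; "fingers": the finger opening in cm, from 0 to 8.54. In form: [{"dx": .., "dy": .., "dz": .., "turn": .., "fingers": ..}, ...]. A call has 1 to 20 rows; each row shifts and turns the commanded pose from where the row before left it, along the tool's axes as they then stand; what a row does not reach is not made up. A row lasts 1/12 s, in which the tool goes at most 41.7 mm and 7.16 degrees, less where a joint would pass 70% of its speed; a pose out of reach is approached as far as the arm can. A call is refused whole if a number of a shift passes 4.17 or a number of a turn 7.16, either way. A call with a gripper value outside its range is refused whole. The fingers move at their own pace and stop on an object; "squeeze" is the grip in N (left out, the last holds). Time passes only in rows, so rows that do not move let the fingers close. It gives the time, the measured TCP pose, the force, the opening and the grip force at its end, in the units of the state.
- env.observe(): the state, without advancing time (a new reading comes with each control period).
- imaging.get_image(name): name is "scene" or "side" or "wrist"; returns (picture, depth): 480x640x3 uint8, blue, green, red; 480x640 float32, mm along the optical axis (not along the pixel's ray), 0 where there is no reading.
- imaging.calibration(name): a dict with "camera_matrix" (3x3 intrinsics, pixels), "R" (3x3) and "t" (3): a world point X has camera coordinates R X + t. Camera axes: x right, y down, z forward; pixel columns grow to the right and rows downward; lengths in mm; the calibration is good to about 2 mm. A picture is of the moment at which its call begins: read the wrist's pose just before it. calibration takes no time and is no camera call; for the wrist camera it gives the pose at the moment of the call.
- order.hand_in(): hands the job in; it is judged then, once.
The state is a dict: "time": time; "qpos": joint angles; "joint_vel": joint speeds; "tau": joint torques, N m; "position": TCP position; "ee_rot": TCP orientation; "ft_force": force on the tool from outside, world axes, zero at the start; "torque": the same for the moment, N m; "opening": finger opening in mm; "finger_force": force on a finger pad.
Only numpy, scipy, OpenCV 4.12 (cv2) and the standard library are available. Lean on these libraries where they do the work, as an engineer would, in place of code of your own. Each camera call takes 0.05 s, during which the arm holds its last target. There are 200 camera calls.

TASK

The round plaster rosette has finished warming on the bench warming plate. On the plate's panel push the red key (heat off) all the way down and let it come up, then do the same with the blue key (timer clear), and do not press the green one; then pick up the spring tongs by their orange grips, close the jaws on the rosette and lift it well clear, at least 10 cm above the plate. The program finishes while still holding it up there, steady, in the tongs alone: the rosette is hot, so the gripper must never touch it, and the jar, the brush and the small frame are to be left where they are.

Things in the scene. Friction and masses are not known exactly. Their poses are not given: they have to be found in the camera images.
- warmer: Grey bench warming plate with key panel, fixed, 220 (x) x 260 (y) x 40 mm high. Origin: centre of its underside. At yaw 0 the dark steel plate (200 x 165 mm, top 40 mm above the bench) is centred 42 mm to its -y side; the white key panel (top 30 mm above the bench) is a strip along its +y side. The rosette stands on the dark plate.
- key_red_top (a point): Centre of the top face of the red spring key (28 mm diameter cap, in a black housing 44 mm wide), 52 mm above the bench when up. The three keys stand in a row along the panel, 55 mm apart, in any order; pushed straight down, travel 6 mm, 1.5 N to start moving and 5 N fully down; springs up again.
- key_blue_top (a point): The same for the blue key.
- key_green_top (a point): The same for the green key (not to be pressed).
- key_red (a joint): Depth of the red key, m: 0 up, 0.006 fully down; counts as pressed beyond 0.004.
- key_blue (a joint): Depth of the blue key, likewise.
- key_green (a joint): Depth of the green key, likewise; must stay up.
- rosette: White round plaster rosette with small gold beads, a loose disc 32 mm in diameter with upright sides 22 mm high and a low domed top (28 mm high in all, the gold centre bead reaches 31 mm), about 35 g. Origin: centre of its underside. Looks the same from all sides.
- tongs_rest: Wooden rest for the tongs, fixed, foot 150 x 110 x 6 mm; two cross rails 12 mm wide at 60 mm either side of its middle carry the tongs 30 mm above the bench; the 108 mm between the rails is free for the gripper's fingers.
- tongs: Loose spring tongs, 95 g, 216 mm long, 22 mm high, lying on their side on the rest: the two arms stand beside each other and close horizontally. x points along the tongs to the jaws, z up. Origin: midway between the two orange grips, at the underside; hinges 85 mm and steel back end 101 mm behind it, jaw tips 115 mm ahead. Grip them at the origin, from above, across y.
- tongs_jaw (a point): Point midway between the two black rubber jaw pads, 98 mm ahead of the tongs' origin and at half the pads' height (11 mm above the underside). The pads are 34 mm long and 22 mm high; open, the gap between them here is 64 mm and their outsides are about 78 mm apart at the tips.
- tongs_left: The tongs' arm on their +y side; origin on its hinge. Both arms close equally and spring open. The orange grips, 60 mm long, are 56 mm wide over the outsides at the tongs' origin (52 to 60 mm along them). Squeezing them there takes 4 N to start and 8 N at 41 mm, when the jaws meet the rosette: 1 mm off the grip width takes 2.15 mm off the jaw gap.
- tongs_right: The tongs' arm on their -y side, likewise.
- jar: Closed amber jar with white lid, 60 mm wide, 75 mm high, bystander. Origin: centre of its underside.
- brush: Brush about 190 mm long lying on the bench, bystander.
- small_frame: Small gold picture frame lying flat, 110 x 90 x 18 mm, bystander. Origin: its middle.

How it is judged:
By the outcome, as a careful person would: the job done as asked, in the order asked, and still so for the second after the job is handed in, while the arm keeps its last pose, push and grip.
It also fails if it takes over 61 s, if anything falls off the work surface, if the arm or the gripper's body presses on something with over 40 N, if the wrist force passes 120 N, or if a joint passes its speed limit or range.

## Working session

There is one attempt and no reset: what is moved stays moved. The work goes in short steps, Python scripts to look and compute and a tool call to move; the robot and the scene stay as the last step left them, time stands still between calls to the robot, and variables do not carry over. Pictures are saved under pics/ and viewed, at most 10 in all, crops included, and the job is handed in when it is done.

Besides the shell and the picture viewer there is one more tool, called after ">>>" in YAML: its name, and indented under it one key for each argument. arm_command: Moves the arm, as the interface text tells. Its arguments: {"type":"object","properties":{"plan":{"type":"array","items":{"type":"object","properties":{"dx":{"type":"number"},"dy":{"type":"number"},"dz":{"type":"number"},"turn":{"type":"number"},"fingers":{"type":"number"}}}},"squeeze":{"type":"number"}},"required":["plan"]}

```bash
mkdir -p pics; ls
python3 - <<'E'
from plant import env, imaging, order
import cv2,numpy as np
print(env.nose_length); s=env.observe(); print(s)
for n in ("scene","side"):
    p,d=imaging.get_image(n); cv2.imwrite(f"pics/{n}0.png",p); np.savez(f"pics/{n}0.npz",p=p,d=d,**imaging.calibration(n)); print(n,imaging.calibration(n))
E
```

```text
pics
11.0
{'time': 0.0, 'qpos': array([ 1.14267394e+00,  2.63519127e-01, -4.89392604e-02,  1.25937717e+00,
        2.36010264e-05,  1.41546374e+00]), 'joint_vel': array([ 0.00102776, -0.00012407, -0.00024761, -0.00111046, -0.00099306,
       -0.0009437 ]), 'tau': array([ 2.64830443e-03, -6.37624526e+01,  3.84573054e+01,  1.36682228e-02,
       -4.36824678e-06,  1.70156497e-06]), 'position': array([141.35324105, 505.3483926 , 241.82619866]), 'ee_rot': array([ 1.35972375e-01,  9.90712493e-01, -4.94266757e-04, -1.60746971e-04]), 'ft_force': array([-0.08023268,  0.01190376, -0.25788148]), 'torque': array([ 0.03718349, -0.00202553,  0.01861809]), 'finger_force': 0.0, 'opening': 85.32213259073593}
scene {'camera_matrix': array([[433.18309156,   0.        , 315.72792743],
       [  0.        , 433.18309156, 237.75193269],
       [  0.        ,   0.        ,   1.        ]]), 'R': array([[ 0.86420243,  0.50294464, -0.01417198],
       [ 0.38840952, -0.68477361, -0.61662237],
       [-0.31983152,  0.52738202, -0.78713151]]), 't': array([-520.58462732, -189.19150831, 1123.2886361 ])}
side {'camera_matrix': array([[548.72367137,   0.        , 322.36293378],
       [  0.        , 548.72367137, 247.72547501],
       [  0.        ,   0.        ,   1.        ]]), 'R': array([[-0.99770654, -0.06474484, -0.01974252],
       [-0.0164668 ,  0.5150707 , -0.85698951],
       [ 0.06565444, -0.85469894, -0.51495554]]), 't': array([ 561.94608593,   65.86382324, 1052.76942937])}
```

View pics/scene0.png

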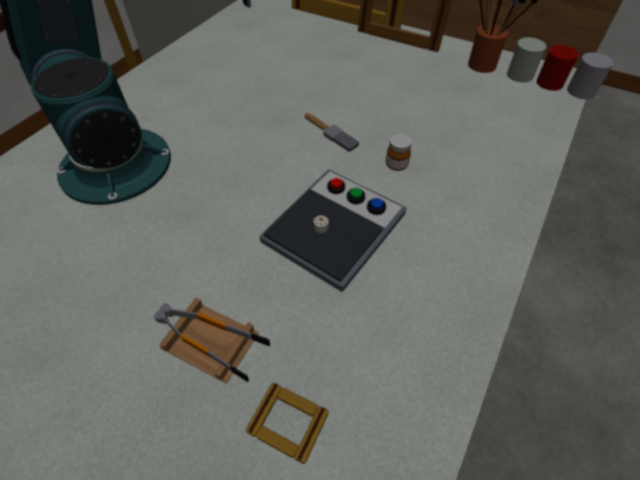

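View pics/side0.png

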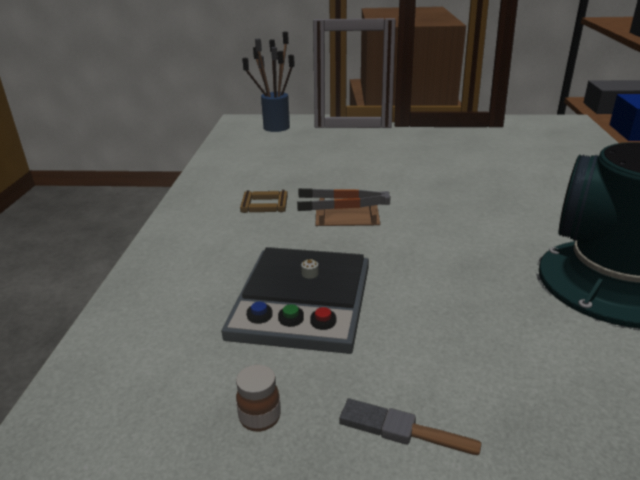

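The scene view shows red, green and blue keys at (336,185), (356,195) and (376,205), and the rosette at (321,224). The tongs' jaw tips are at (268,341) and (245,378), with the back end at (165,313). The side view shows the same layout from the other side, and nothing blocks either view.

```bash
cat > h.py <<'E'
import cv2,numpy as np
def ray(c,uv,z):
    "world point(s) where pixel ray meets height z"
    uv=np.atleast_2d(np.asarray(uv,float)); K=c["camera_matrix"];R=c["R"];t=c["t"]
    d=np.c_[uv,np.ones(len(uv))]@np.linalg.inv(K).T@R; o=-R.T@t
    return o+d*((z-o[2])/d[:,2])[:,None]
def blobs(m,amin=15):
    n,l,s,ce=cv2.connectedComponentsWithStats(m.astype(np.uint8))
    return [(s[i,4],ce[i].round(1),s[i,:4],l==i) for i in range(1,n) if s[i,4]>=amin]
def hsv(p): return [x.astype(int) for x in cv2.split(cv2.cvtColor(p,cv2.COLOR_BGR2HSV))]
E
python3 - <<'E'
from h import *
for n,roi in (("scene",(150,100,420,400)),("side",(220,170,420,360))):
    c=np.load(f"pics/{n}0.npz"); h,s,v=hsv(c["p"])
    R=np.zeros(h.shape,bool); R[roi[1]:roi[3],roi[0]:roi[2]]=1
    for nm,m,z in (("red",((h<6)|(h>172))&(s>170)&(v>90),50),("green",(abs(h-65)<20)&(s>120)&(v>50),50),("blue",(abs(h-112)<12)&(s>130)&(v>60),50),
      ("orange",(abs(h-10)<8)&(s>190)&(v>90),41),("white",(v>135)&(s<70),None)):
        for a,ce,bb,l in blobs(m&R):
            if nm=="white":
                if a<1500 : print(n,nm,a,ce,bb,ray(c,ce,40+18).round(1))
            else: print(n,nm,a,ce,bb,ray(c,ce,z).round(1))
    def pt(u,z): return ray(c,u,z).round(1)
c=np.load("pics/scene0.npz")
print(ray(c,[(262,238),(343,286),(405,210),(331,170)],[40,40,30,30][0]).round(1))
print(ray(c,[(270,342),(246,379),(164,313)],46).round(1))
p=c["p"]
a=cv2.resize(p[290:390,150:280],None,fx=6,fy=6,interpolation=2)
cv2.imwrite("pics/t.png",a)
E
```

```text
scene red 65 [336. 182.] [331 179  11   7] [[552.5 180.5  50. ]]
scene green 84 [355.8 192.1] [350 188  13   9] [[607. 174.  50.]]
scene blue 92 [376.6 202.6] [371 198  13  10] [[661.7 167.9  50. ]]
scene orange 87 [210.9 319.1] [197 313  28  13] [[ 518.1 -238.6   41. ]]
scene orange 101 [194.2 342.9] [181 335  27  17] [[ 521.8 -290.5   41. ]]
side red 106 [322.6 312.1] [316 308  15   9] [[550.2 180.   50. ]]
side green 118 [290.2 309.5] [283 305  15  10] [[604.8 175.1  50. ]]
side blue 117 [258.5 306.5] [251 302  16  10] [[659.3 168.9  50. ]]
[[491.5 -34.3  40. ]
 [695.9 -54.3  40. ]
 [722.8 187.4  40. ]
 [517.9 219.4  40. ]]
[[ 639.8 -223.5   46. ]
 [ 641.9 -298.5   46. ]
 [ 436.9 -273.6   46. ]]
```

View pics/t.png

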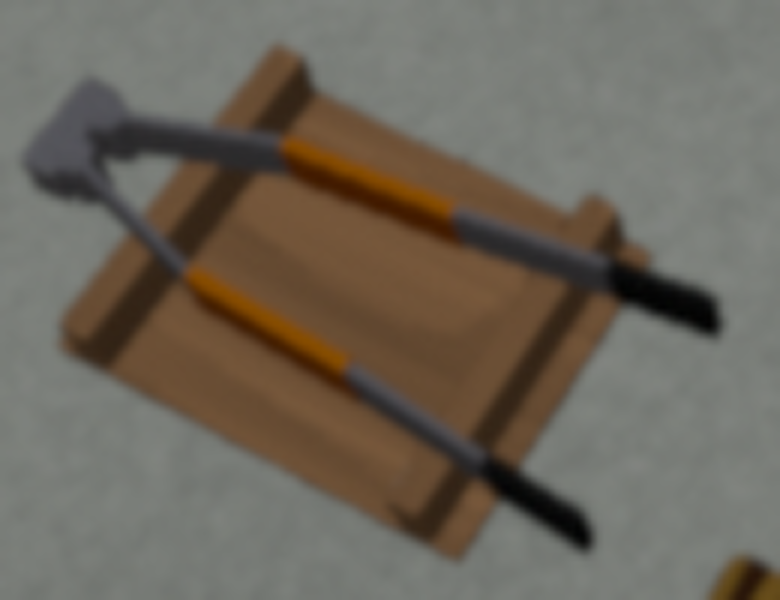

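The enlarged tongs view shows the tongs lying on the rest, with the jaws towards world +x and the grips roughly symmetric about the rest's middle. First I square the tool with the world and go over the red key with the fingers shut.

>>> arm_command:
  plan:
    - {"turn": -6,"fingers": 0}
    - {"turn": -6}
    - {"turn": -3.6}
    - {"dx": -2.4,"dy": -1.9,"dz": 0.5}
    - {"dx": -2.4,"dy": -1.9,"dz": 0.5}
    - {"dx": -2.4,"dy": -1.9,"dz": 0.5}
    - {"dx": -2.4,"dy": -1.9,"dz": 0.5}
    - {"dx": -2.4,"dy": -1.9,"dz": 0.5}
    - {"dx": -2.4,"dy": -1.9,"dz": 0.5}
    - {"dx": -2.4,"dy": -1.9,"dz": 0.5}
    - {"dx": -2.4,"dy": -1.9,"dz": 0.5}
    - {"dx": -2.4,"dy": -1.9,"dz": 0.5}
    - {"dx": -2.4,"dy": -1.9,"dz": 0.5}
    - {"dx": -2.4,"dy": -1.9,"dz": 0.5}
    - {"dx": -2.4,"dy": -1.9,"dz": 0.5}
    - {"dx": -2.4,"dy": -1.9,"dz": 0.5}
    - {"dx": -2.4,"dy": -1.9,"dz": 0.5}
    - {"dx": -2.4,"dy": -1.9,"dz": 0.5}
    - {"dx": -2.4,"dy": -1.9,"dz": 0.5}
    - {}

```text
validation failed for argument at $.pl...
```

```bash
cat > snap.py <<'E'
import sys
from plant import env, imaging
from h import *
from scipy.spatial.transform import Rotation as Ro
s=env.observe(); c=imaging.calibration("wrist"); p,d=imaging.get_image("wrist")
n=sys.argv[1]; cv2.imwrite(f"pics/{n}.png",p); np.savez(f"pics/{n}.npz",p=p,d=d,pos=s["position"],**c)
print(s["time"],s["position"].round(1),Ro.from_quat(s["ee_rot"]).as_matrix().round(3).tolist(),s["ft_force"].round(2),s["opening"])
print("cam at",(-c["R"].T@c["t"]).round(1))
E
python3 snap.py w1
```

```text
0.1 [141.4 505.4 241.9] [[-0.963, 0.269, -0.0], [0.269, 0.963, -0.001], [0.0, -0.001, -1.0]] [-0.48 -0.26 -0.07] 85.40378773959041
cam at [ 76.6 523.9 372.7]
```

View pics/w1.png

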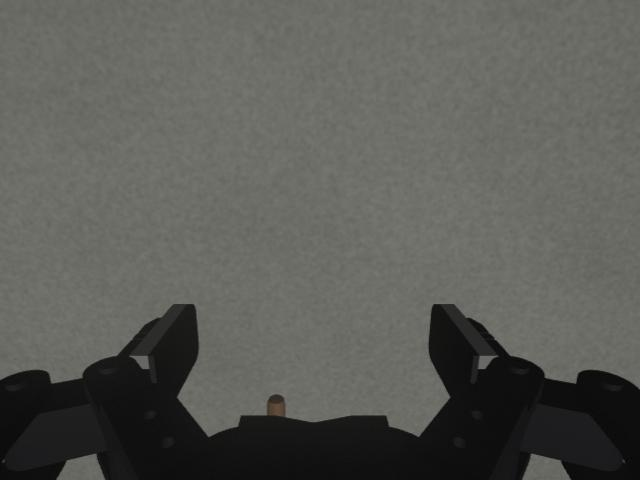

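The picture is still at the start pose, because the move was refused (most likely the empty row). It shows only bench and the open fingers at the bottom. I'll resend it with full rows.

>>> arm_command:
  plan:
    - {"dx": 0,"dy": 0,"dz": 0,"turn": -6,"fingers": 0}
    - {"dx": 0,"dy": 0,"dz": 0,"turn": -6,"fingers": 0}
    - {"dx": 0,"dy": 0,"dz": 0,"turn": -3.6,"fingers": 0}
    - {"dx": -2.4,"dy": -1.9,"dz": 0.5,"turn": 0,"fingers": 0}
    - {"dx": -2.4,"dy": -1.9,"dz": 0.5,"turn": 0,"fingers": 0}
    - {"dx": -2.4,"dy": -1.9,"dz": 0.5,"turn": 0,"fingers": 0}
    - {"dx": -2.4,"dy": -1.9,"dz": 0.5,"turn": 0,"fingers": 0}
    - {"dx": -2.4,"dy": -1.9,"dz": 0.5,"turn": 0,"fingers": 0}
    - {"dx": -2.4,"dy": -1.9,"dz": 0.5,"turn": 0,"fingers": 0}
    - {"dx": -2.4,"dy": -1.9,"dz": 0.5,"turn": 0,"fingers": 0}
    - {"dx": -2.4,"dy": -1.9,"dz": 0.5,"turn": 0,"fingers": 0}
    - {"dx": -2.4,"dy": -1.9,"dz": 0.5,"turn": 0,"fingers": 0}
    - {"dx": -2.4,"dy": -1.9,"dz": 0.5,"turn": 0,"fingers": 0}
    - {"dx": -2.4,"dy": -1.9,"dz": 0.5,"turn": 0,"fingers": 0}
    - {"dx": -2.4,"dy": -1.9,"dz": 0.5,"turn": 0,"fingers": 0}
    - {"dx": -2.4,"dy": -1.9,"dz": 0.5,"turn": 0,"fingers": 0}
    - {"dx": -2.4,"dy": -1.9,"dz": 0.5,"turn": 0,"fingers": 0}
    - {"dx": -2.4,"dy": -1.9,"dz": 0.5,"turn": 0,"fingers": 0}
    - {"dx": -2.4,"dy": -1.9,"dz": 0.5,"turn": 0,"fingers": 0}
    - {"dx": 0,"dy": 0,"dz": 0,"turn": 0,"fingers": 0}

```text
time: 1.82
position: [528.5, 198.4, 160.8]
ee_rot: [0.002, 1.0, -0.0, -0.0]
ft_force: [-0.4, -1.3, 0.7]
opening: 0.2
finger_force: 0.0
```

```bash
python3 snap.py w1
```

```text
1.8167 [528.5 198.4 160.8] [[-1.0, 0.004, -0.0], [0.004, 1.0, -0.001], [0.0, -0.001, -1.0]] [-0.44 -1.3   0.67] 0.24908160090268866
cam at [461.2 199.1 291.7]
```

View pics/w1.png

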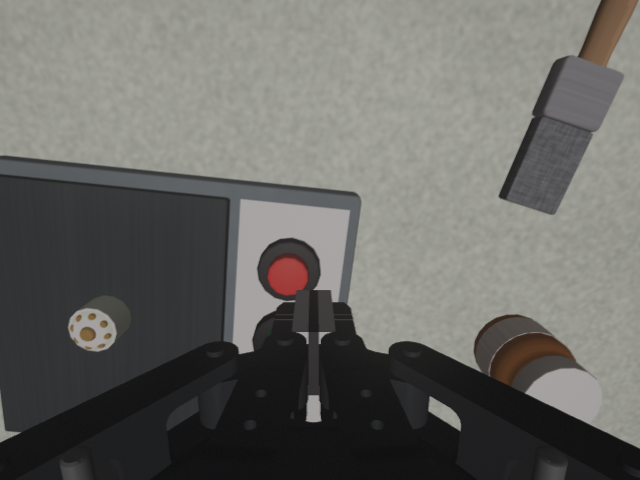

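The red key is at (288,276) and the rosette's bead at (88,334), both clear. The shut fingers are at (314,320).

Run:
```python
from h import *
c=np.load("pics/w1.npz"); h,s,v=hsv(c["p"])
for a,ce,bb,l in blobs(((h<6)|(h>172))&(s>130)&(v>90),200): print("red",a,ce,bb,ray(c,ce,52).round(1))
m=(s<60)&(v>110); m[:,:60]=0;m[:,135:]=0;m[:280]=0;m[365:]=0
for a,ce,bb,l in blobs(m,100): print("ros",a,ce,bb,ray(c,[bb[:2]+bb[2:]/2,ce,(88,334)],66).round(1))
print(ray(c,(88,334),71))
```

```text
red 1208 [287.4 275.7] [267 257  41  39] [[547.8 181.8  52. ]]
ros 1244 [ 92.5 328.8] [ 68 308  49  44] [[579.3  56.8  66. ]
 [578.5  57.   66. ]
 [582.1  53.5  66. ]]
[[579.45920013  56.7289145   71.        ]]
```

>>> arm_command:
  plan:
    - {"dx": -1.07,"dy": -0.87,"dz": 0,"turn": 0,"fingers": 0}
    - {"dx": -1.07,"dy": -0.87,"dz": 1.0,"turn": 0,"fingers": 0}
    - {"dx": 0,"dy": 0,"dz": 2.5,"turn": 0,"fingers": 0}
    - {"dx": 0,"dy": 0,"dz": 2.5,"turn": 0,"fingers": 0}
    - {"dx": 0,"dy": 0,"dz": 2.0,"turn": 0,"fingers": 0}
    - {"dx": 0,"dy": 0,"dz": 1.4,"turn": 0,"fingers": 0}
    - {"dx": 0,"dy": 0,"dz": 0,"turn": 0,"fingers": 0}
    - {"dx": 0,"dy": 0,"dz": 0,"turn": 0,"fingers": 0}

```text
time: 2.53
position: [546.5, 183.9, 67.9]
ee_rot: [0.0, 1.0, -0.0, -0.001]
ft_force: [0.8, 0.3, -0.1]
opening: -0.2
finger_force: 0.0
```

>>> arm_command:
  plan:
    - {"dx": -0.35,"dy": -0.3,"dz": 0,"turn": 0,"fingers": 0}
    - {"dx": 0,"dy": 0,"dz": 0.6,"turn": 0,"fingers": 0}
    - {"dx": 0,"dy": 0,"dz": 0.3,"turn": 0,"fingers": 0}
    - {"dx": 0,"dy": 0,"dz": 0,"turn": 0,"fingers": 0}
    - {"dx": 0,"dy": 0,"dz": 0,"turn": 0,"fingers": 0}

```text
time: 2.95
position: [550.8, 180.9, 59.7]
ee_rot: [0.0, 1.0, -0.0, 0.001]
ft_force: [2.2, -1.2, 3.3]
opening: 0.3
finger_force: 1.6
```

>>> arm_command:
  plan:
    - {"dx": 0,"dy": 0,"dz": 0.3,"turn": 0,"fingers": 0}
    - {"dx": 0,"dy": 0,"dz": 0.1,"turn": 0,"fingers": 0}
    - {"dx": 0,"dy": 0,"dz": 0,"turn": 0,"fingers": 0}
    - {"dx": 0,"dy": 0,"dz": 0,"turn": 0,"fingers": 0}

```text
time: 3.28
position: [550.9, 181.0, 56.7]
ee_rot: [0.0, 1.0, 0.0, 0.001]
ft_force: [-2.8, -1.5, 23.0]
opening: 0.3
finger_force: 11.3
```

>>> arm_command:
  plan:
    - {"dx": 0,"dy": 0,"dz": -1.0,"turn": 0,"fingers": 0}
    - {"dx": 0,"dy": 0,"dz": -2.0,"turn": 0,"fingers": 0}
    - {"dx": 0,"dy": 0,"dz": -1.0,"turn": 0,"fingers": 0}
    - {"dx": 0,"dy": 0,"dz": 0,"turn": 0,"fingers": 0}
    - {"dx": -2.2,"dy": -0.25,"dz": 0,"turn": 0,"fingers": 0}
    - {"dx": -2.2,"dy": -0.25,"dz": 0,"turn": 0,"fingers": 0}
    - {"dx": -2.2,"dy": -0.25,"dz": 0,"turn": 0,"fingers": 0}
    - {"dx": -2.2,"dy": -0.25,"dz": 0,"turn": 0,"fingers": 0}
    - {"dx": -2.2,"dy": -0.25,"dz": 0,"turn": 0,"fingers": 0}
    - {"dx": 0,"dy": 0,"dz": 0,"turn": 0,"fingers": 0}
    - {"dx": 0,"dy": 0,"dz": 0,"turn": 0,"fingers": 0}

```text
time: 4.2
position: [660.3, 168.1, 93.7]
ee_rot: [0.001, 1.0, -0.0, -0.001]
ft_force: [0.3, -0.3, -0.4]
opening: -0.1
finger_force: 0.0
```

```bash
python3 snap.py w2
python3 - <<'E'
from h import *
c=np.load("pics/w2.npz"); h,s,v=hsv(c["p"])
for nm,m in (("red",((h<6)|(h>172))&(s>130)&(v>90)),("green",(abs(h-65)<20)&(s>120)&(v>50)),("blue",(abs(h-112)<12)&(s>130)&(v>60))):
  for a,ce,bb,l in blobs(m,200): print(nm,a,ce,bb,ray(c,ce,52).round(1))
E
```

```text
4.2 [660.3 168.1  93.7] [[-1.0, 0.001, -0.002], [0.001, 1.0, -0.0], [0.002, -0.0, -1.0]] [ 0.33 -0.32 -0.41] -0.07947621051256516
cam at [593.2 168.6 224.6]
red 3492 [344.4  28.8] [311   0  67  64] [[550.5 181.3  52. ]]
green 537 [333.3 163. ] [299 134  60  61] [[603.2 177.5  52. ]]
blue 1735 [315.7 275.1] [288 255  55  45] [[655.  169.9  52. ]]
```

>>> arm_command:
  plan:
    - {"dx": 0,"dy": 0.1,"dz": 1.5,"turn": 0,"fingers": 0}
    - {"dx": 0,"dy": 0,"dz": 1.0,"turn": 0,"fingers": 0}
    - {"dx": 0,"dy": 0,"dz": 0.5,"turn": 0,"fingers": 0}
    - {"dx": 0,"dy": 0,"dz": 0.3,"turn": 0,"fingers": 0}
    - {"dx": 0,"dy": 0,"dz": 0.3,"turn": 0,"fingers": 0}
    - {"dx": 0,"dy": 0,"dz": 0.1,"turn": 0,"fingers": 0}
    - {"dx": 0,"dy": 0,"dz": 0,"turn": 0,"fingers": 0}
    - {"dx": 0,"dy": 0,"dz": 0,"turn": 0,"fingers": 0}

```text
time: 4.92
position: [660.1, 169.5, 58.7]
ee_rot: [0.0, 1.0, 0.0, 0.0]
ft_force: [-2.6, 0.9, 3.1]
opening: 0.2
finger_force: 1.9
```

>>> arm_command:
  plan:
    - {"dx": 0,"dy": 0,"dz": 0.3,"turn": 0,"fingers": 0}
    - {"dx": 0,"dy": 0,"dz": 0.1,"turn": 0,"fingers": 0}
    - {"dx": 0,"dy": 0,"dz": 0,"turn": 0,"fingers": 0}
    - {"dx": 0,"dy": 0,"dz": 0,"turn": 0,"fingers": 0}

```text
time: 5.25
position: [660.6, 169.5, 56.7]
ee_rot: [0.0, 1.0, 0.0, 0.001]
ft_force: [-10.6, -0.5, 25.4]
opening: 0.0
finger_force: 13.2
```

>>> arm_command:
  plan:
    - {"dx": 0,"dy": 0,"dz": -1.0,"turn": 0,"fingers": 0}
    - {"dx": 0,"dy": 0,"dz": -2.6,"turn": 0,"fingers": 0}
    - {"dx": 0,"dy": 0,"dz": -2.6,"turn": 0,"fingers": 0}
    - {"dx": 0,"dy": 0,"dz": -2.6,"turn": 0,"fingers": 0}
    - {"dx": 0,"dy": 0,"dz": -2.6,"turn": 0,"fingers": 0}
    - {"dx": 0,"dy": 0,"dz": -2.6,"turn": 0,"fingers": 0}
    - {"dx": 1.0,"dy": -2.6,"dz": 0,"turn": 0,"fingers": 0}
    - {"dx": 1.0,"dy": -2.6,"dz": 0,"turn": 0,"fingers": 0}
    - {"dx": 1.0,"dy": -2.6,"dz": 0,"turn": 0,"fingers": 0}
    - {"dx": 1.0,"dy": -2.6,"dz": 0,"turn": 0,"fingers": 0}
    - {"dx": 0,"dy": 0,"dz": 0,"turn": 0,"fingers": 0}
    - {"dx": 0,"dy": 0,"dz": 0,"turn": 0,"fingers": 0}

```text
time: 6.25
position: [620.2, 64.3, 194.9]
ee_rot: [0.001, 1.0, -0.0, 0.001]
ft_force: [-0.9, -0.6, 0.5]
opening: 0.0
finger_force: 0.0
```

```bash
python3 snap.py w3
python3 - <<'E'
from h import *
c=np.load("pics/w3.npz"); h,s,v=hsv(c["p"])
print(ray(c,[(320,240),(0,0),(640,0)],40).round(0))
m=(s<90)&(v>95)
for a,ce,bb,l in blobs(m,150): print("w",a,ce,bb,ray(c,[bb[:2]+bb[2:]/2,ce],65).round(1))
m=(abs(h-112)<12)&(s>130)&(v>60)|((h<6)|(h>172))&(s>150)&(v>90)|(abs(h-65)<20)&(s>120)&(v>50)
for a,ce,bb,l in blobs(m,150): print("key",a,ce,bb,ray(c,ce,52).round(1))
E
```

```text
6.25 [620.2  64.3 194.9] [[-1.0, 0.002, 0.001], [0.002, 1.0, -0.0], [-0.001, -0.0, -1.0]] [-0.91 -0.58  0.49] 0.000746928599947669
cam at [552.8  64.8 325.6]
[[ 628.   70.   40.]
 [ 466. -139.   40.]
 [ 467.  278.   40.]]
w 169956 [322.6 193.4] [  0   0 640 449] [[610.1  69.5  65. ]
 [588.7  71.2  65. ]]
w 1444 [295.7 182.7] [272 159  48  48] [[581.7  53.4  65. ]
 [581.5  53.2  65. ]]
w 372 [313.  408.7] [305 395  16  27] [[758.5  64.4  65. ]
 [758.7  64.4  65. ]]
w 536 [182.2 413. ] [166 396  33  35] [[762.9 -39.   65. ]
 [762.4 -39.2  65. ]]
w 538 [443.8 412.7] [428 396  33  35] [[763.4 168.5  65. ]
 [762.7 167.9  65. ]]
key 1288 [483.5 132.2] [464 112  40  41] [[549.2 180.5  52. ]]
key 1060 [467.  210.8] [448 193  38  37] [[603.2 174.8  52. ]]
key 1015 [451.4 281. ] [434 263  36  36] [[656.6 168.6  52. ]]
```

>>> arm_command:
  plan:
    - {"dx": 0.3,"dy": -2.7,"dz": 0,"turn": 0,"fingers": 0}
    - {"dx": 0.3,"dy": -2.7,"dz": 0,"turn": 0,"fingers": 0}
    - {"dx": 0.3,"dy": -2.7,"dz": 0,"turn": 0,"fingers": 0}
    - {"dx": 0.3,"dy": -2.7,"dz": 0,"turn": 0,"fingers": 0}
    - {"dx": 0.3,"dy": -2.7,"dz": 0,"turn": 0,"fingers": 0}
    - {"dx": 0.3,"dy": -2.7,"dz": -0.4,"turn": 0,"fingers": 0}
    - {"dx": 0.3,"dy": -2.7,"dz": -0.4,"turn": 0,"fingers": 0}
    - {"dx": 0.3,"dy": -2.7,"dz": -0.4,"turn": 0,"fingers": 0}
    - {"dx": 0.3,"dy": -2.7,"dz": -0.4,"turn": 0,"fingers": 0}
    - {"dx": 0.3,"dy": -2.7,"dz": -0.4,"turn": 0,"fingers": 0}
    - {"dx": 0.3,"dy": -2.7,"dz": -0.4,"turn": 0,"fingers": 0}
    - {"dx": 0.3,"dy": -2.7,"dz": -0.4,"turn": 0,"fingers": 0}
    - {"dx": 0,"dy": 0,"dz": 0,"turn": 0,"fingers": 0}
    - {"dx": 0,"dy": 0,"dz": 0,"turn": 0,"fingers": 0}

```text
time: 7.47
position: [584.6, -259.1, 222.0]
ee_rot: [0.001, 1.0, -0.0, 0.0]
ft_force: [-0.5, -0.5, -0.1]
opening: 0.1
finger_force: 0.0
```

```bash
python3 snap.py w4
```

```text
7.4667 [ 584.6 -259.1  222. ] [[-1.0, 0.001, 0.0], [0.001, 1.0, -0.0], [-0.0, -0.0, -1.0]] [-0.52 -0.51 -0.09] 0.07765905301114835
cam at [ 517.3 -258.6  352.8]
```

View pics/w4.png

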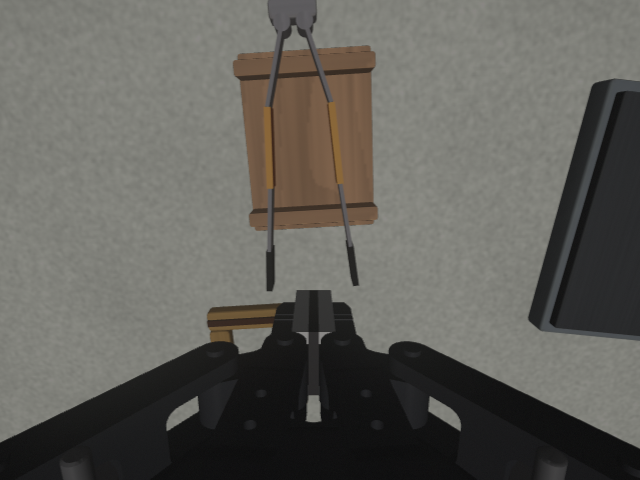

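The tongs are seen from above, with the steel back at (292,12). The left grip is at (269,147), the right grip at (336,143), and the pad tips are at (270,288) and (355,283). The gripper blocks none of them.

Run:
```python
from h import *
c=np.load("pics/w4.npz"); h,s,v=hsv(c["p"])
m=(abs(h-15)<7)&(s>165)&(v>85); m[200:]=0;m[:60]=0
for a,ce,bb,l in blobs(m,100):
    print("orange",a,ce,bb,ray(c,ce,52).round(1)); ys=np.where(l.any(1))[0]
    for y in (ys[4],ys[len(ys)//2],ys[-5]): x=np.where(l[y])[0]; print("  ",y,x.min(),x.max(),ray(c,[(x.min()-.5,y),(x.max()+.5,y)],52).round(1).tolist())
m=(v<45); m[290:]=0;m[:235]=0;m[:,:250]=0;m[:,370:]=0
for a,ce,bb,l in blobs(m,100): print("pad",a,ce,bb,ray(c,ce,52).round(1),ray(c,(ce[0],bb[1]+bb[3]),52).round(1))
print("back",ray(c,(292,8),52).round(1))
for n,uv in (("scene",(321,221)),("side",(310,265))):
    cc=np.load(f"pics/{n}0.npz"); print(n,ray(cc,uv,66).round(1))
```

```text
pad 209 [352.1 265. ] [347 244  11  42] [[ 617.  -226.7   52. ]] [[ 635.3 -226.3   52. ]]
pad 268 [270.  269.2] [267 246   7  44] [[ 620.5 -293.9   52. ]] [[ 638.8 -294.4   52. ]]
back [[ 430.5 -272.9   52. ]]
scene [[587.8  49.   66. ]]
side [[580.6  61.9  66. ]]
```

Run:
```python
from h import *
c=np.load("pics/w4.npz"); h,s,v=hsv(c["p"])
print([(h[y,x],s[y,x],v[y,x]) for y,x in ((147,269),(143,336),(147,300),(175,269))])
m=(abs(h-h[147,269])<4)&(s>(s[147,269]+s[147,300])//2); m[200:]=0;m[:90]=0; m[:,:255]=0; m[:,355:]=0
for a,ce,bb,l in blobs(m,100):
    print("orange",a,ce,bb,ray(c,ce,52).round(1)); ys=np.where(l.any(1))[0]
    for y in (ys[4],ys[len(ys)//2],ys[-5]): x=np.where(l[y])[0]; print("  ",y,x.min(),x.max(),ray(c,[(x.min()-.5,y),(x.max()+.5,y)],52).round(1).tolist())
for n,roi in (("scene",(310,210,335,236)),("side",(298,255,322,282))):
    cc=np.load(f"pics/{n}0.npz"); hh,ss,vv=hsv(cc["p"]); x0,y0,x1,y1=roi
    M=np.zeros(hh.shape,bool); M[y0:y1,x0:x1]=vv[y0:y1,x0:x1]>90
    for a,ce,bb,l in blobs(M,30): print(n,a,ce,bb,ray(cc,ce,40+13).round(1))
```

```text
[(np.int64(17), np.int64(148), np.int64(138)), (np.int64(17), np.int64(150), np.int64(138)), (np.int64(13), np.int64(101), np.int64(104)), (np.int64(17), np.int64(149), np.int64(137))]
orange 617 [335.2 142.3] [328 102  16  82] [[ 520.1 -241.9   52. ]]
   106 328 335 [[494.4, -247.9, 52.0], [494.4, -242.0, 52.0]]
   143 332 339 [[520.6, -244.7, 52.0], [520.6, -238.6, 52.0]]
   179 336 342 [[547.4, -241.3, 52.0], [547.4, -235.9, 52.0]]
orange 574 [268.2 147.1] [264 107  10  82] [[ 523.5 -292.3   52. ]]
   111 264 270 [[497.8, -294.9, 52.0], [497.8, -289.8, 52.0]]
   148 265 271 [[524.2, -295.1, 52.0], [524.2, -289.8, 52.0]]
   184 267 273 [[551.1, -294.5, 52.0], [551.1, -289.1, 52.0]]
scene 129 [320.5 221. ] [314 216  14  11] [[581.3  58.   53. ]]
side 113 [309.3 264.2] [302 260  16   9] [[584.2  39.1  53. ]]
```

Tongs: origin about (522,-267), yaw about +4°, and the grips are 56.5 mm over the outsides, which matches the description. I'll move over them, open the fingers and align.

>>> arm_command:
  plan:
    - {"dx": 2.1,"dy": -0.26,"dz": 0,"turn": 0,"fingers": 8.5}
    - {"dx": 2.1,"dy": -0.26,"dz": 1.0,"turn": 0,"fingers": 8.5}
    - {"dx": 2.1,"dy": -0.26,"dz": 2.0,"turn": 0,"fingers": 8.5}
    - {"dx": 0,"dy": 0,"dz": 3.0,"turn": -4,"fingers": 8.5}
    - {"dx": 0,"dy": 0,"dz": 3.0,"turn": 0,"fingers": 8.5}
    - {"dx": 0,"dy": 0,"dz": 2.5,"turn": 0,"fingers": 8.5}
    - {"dx": 0,"dy": 0,"dz": 0,"turn": 0,"fingers": 8.5}
    - {"dx": 0,"dy": 0,"dz": 0,"turn": 0,"fingers": 8.5}

```text
time: 8.18
position: [521.0, -264.8, 107.1]
ee_rot: [-0.035, 0.999, 0.001, -0.001]
ft_force: [0.3, -0.4, 0.7]
opening: 85.0
finger_force: 0.0
```

```bash
python3 snap.py w5
```

```text
8.1833 [ 521.  -264.8  107.1] [[-0.997, -0.071, -0.002], [-0.071, 0.997, 0.001], [0.001, 0.001, -1.0]] [ 0.33 -0.39  0.65] 84.9899919896416
cam at [ 454.  -269.4  238. ]
```

View pics/w5.png

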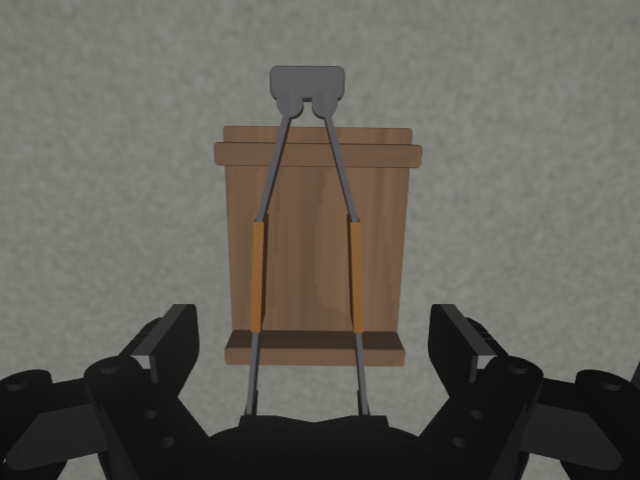

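The tongs are upright in the image, so the yaw is right. The grips are at (258,275) and (356,275), between the open fingers at cols 197 and 430. I'll recompute the grip centre.

Run:
```python
from h import *
c=np.load("pics/w5.npz"); h,s,v=hsv(c["p"])
m=(abs(h-17)<4)&(s>135)&(v>85); m[350:]=0;m[:200]=0
cs=[]
for a,ce,bb,l in blobs(m,200):
    mid=(ce[0],bb[1]+bb[3]/2); cs.append(ray(c,mid,52)[0]); print(a,ce,bb,cs[-1].round(1))
q=np.mean(cs[:2],0); d=q-c["pos"]; a=np.radians(4); print("mid",q.round(1),"tool dx,dy mm",-(d[0]*np.cos(a)+d[1]*np.sin(a)),-d[0]*np.sin(a)+d[1]*np.cos(a))
```

```text
1098 [256.9 276.1] [251 221  13 111] [ 523.3 -292.8   52. ]
1112 [356.4 276.1] [350 222  14 111] [ 520.2 -242.2   52. ]
mid [ 521.7 -267.5   52. ] tool dx,dy mm -0.6048205698113558 -2.7068792938088473
```

>>> arm_command:
  plan:
    - {"dx": -0.06,"dy": -0.27,"dz": 0,"turn": 0,"fingers": 8.5}
    - {"dx": 0,"dy": 0,"dz": 2.0,"turn": 0,"fingers": 8.5}
    - {"dx": 0,"dy": 0,"dz": 2.0,"turn": 0,"fingers": 8.5}
    - {"dx": 0,"dy": 0,"dz": 1.8,"turn": 0,"fingers": 8.5}
    - {"dx": 0,"dy": 0,"dz": 1.0,"turn": 0,"fingers": 8.5}
    - {"dx": 0,"dy": 0,"dz": 0.6,"turn": 0,"fingers": 8.5}
    - {"dx": 0,"dy": 0,"dz": 0,"turn": 0,"fingers": 8.5}
    - {"dx": 0,"dy": 0,"dz": 0,"turn": 0,"fingers": 8.5}
    - {"dx": 0,"dy": 0,"dz": 0,"turn": 0,"fingers": 6.5}
    - {"dx": 0,"dy": 0,"dz": 0,"turn": 0,"fingers": 5.7}
    - {"dx": 0,"dy": 0,"dz": 0,"turn": 0,"fingers": 5.4}
    - {"dx": 0,"dy": 0,"dz": 0,"turn": 0,"fingers": 5.0}
    - {"dx": 0,"dy": 0,"dz": 0,"turn": 0,"fingers": 5.0}
    - {"dx": 0,"dy": 0,"dz": 0,"turn": 0,"fingers": 5.0}
    - {"dx": 0,"dy": 0,"dz": 0,"turn": 0,"fingers": 5.0}
  squeeze: 25

```text
time: 9.48
position: [522.5, -269.4, 34.6]
ee_rot: [-0.035, 0.999, -0.001, 0.001]
ft_force: [-0.8, 0.9, 9.1]
opening: 50.1
finger_force: 8.5
```

>>> arm_command:
  plan:
    - {"dx": 0,"dy": 0,"dz": -0.4,"turn": 0,"fingers": 5.0}
    - {"dx": 0,"dy": 0,"dz": -0.6,"turn": 0,"fingers": 5.0}
    - {"dx": 0,"dy": 0,"dz": -1.0,"turn": 0,"fingers": 5.0}
    - {"dx": 0,"dy": 0,"dz": -1.5,"turn": 0,"fingers": 5.0}
    - {"dx": 0,"dy": 0,"dz": -1.5,"turn": 0,"fingers": 5.0}
    - {"dx": 0,"dy": 0,"dz": 0,"turn": 0,"fingers": 5.0}
    - {"dx": 0,"dy": 0,"dz": 0,"turn": 0,"fingers": 5.0}

```text
time: 10.07
position: [522.2, -269.3, 84.2]
ee_rot: [-0.035, 0.999, -0.001, 0.001]
ft_force: [0.1, 0.5, -0.1]
opening: 50.6
finger_force: 5.1
```

```bash
python3 - <<'E'
from h import *
from plant import imaging
p,d=imaging.get_image("side"); np.savez("pics/side1.npz",p=p,d=d,**imaging.calibration("side"))
q,_=imaging.get_image("wrist")
cv2.imwrite("pics/m1.png",np.hstack([cv2.resize(p[120:260,220:430],(600,400),interpolation=2)[:, :600],cv2.resize(q[:,120:520],(200,400))[:, :200]]))
E
python3 snap.py w6
```

```text
10.1667 [ 521.5 -268.8   82.9] [[-0.998, -0.069, -0.0], [-0.069, 0.998, 0.0], [0.0, 0.0, -1.0]] [ 0.4  -0.15 -0.73] 49.89847131556582
cam at [ 454.4 -273.1  213.7]
```

View pics/m1.png

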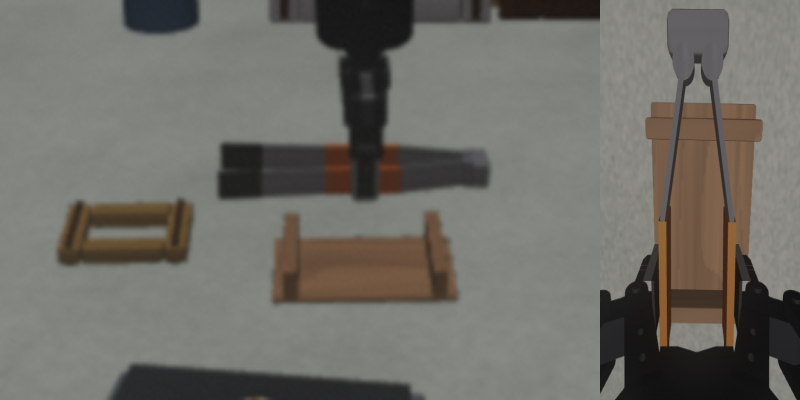

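The tongs hang level in the fingers, off the rest and undisturbed. Next I raise them, turn to yaw -6° and carry them to above the rosette.

>>> arm_command:
  plan:
    - {"dx": 0,"dy": 0,"dz": -1.5,"turn": 0,"fingers": 5.0}
    - {"dx": 0,"dy": 0,"dz": -2.0,"turn": 2,"fingers": 5.0}
    - {"dx": 0,"dy": 0,"dz": -2.0,"turn": 3,"fingers": 5.0}
    - {"dx": 0,"dy": 0,"dz": -1.0,"turn": 3,"fingers": 5.0}
    - {"dx": 0,"dy": 0,"dz": 0,"turn": 2,"fingers": 5.0}
    - {"dx": 0.3,"dy": 1.0,"dz": 0,"turn": 0,"fingers": 5.0}
    - {"dx": 0.5,"dy": 2.0,"dz": 0,"turn": 0,"fingers": 5.0}
    - {"dx": 0.6,"dy": 2.5,"dz": 0,"turn": 0,"fingers": 5.0}
    - {"dx": 0.6,"dy": 2.6,"dz": 0,"turn": 0,"fingers": 5.0}
    - {"dx": 0.6,"dy": 2.6,"dz": 0,"turn": 0,"fingers": 5.0}
    - {"dx": 0.6,"dy": 2.6,"dz": 0,"turn": 0,"fingers": 5.0}
    - {"dx": 0.6,"dy": 2.6,"dz": 0,"turn": 0,"fingers": 5.0}
    - {"dx": 0.6,"dy": 2.6,"dz": 0,"turn": 0,"fingers": 5.0}
    - {"dx": 0.6,"dy": 2.6,"dz": 0,"turn": 0,"fingers": 5.0}
    - {"dx": 0.6,"dy": 2.6,"dz": 0,"turn": 0,"fingers": 5.0}
    - {"dx": 0.6,"dy": 2.6,"dz": 0,"turn": 0,"fingers": 5.0}
    - {"dx": 0.6,"dy": 2.6,"dz": 0,"turn": 0,"fingers": 5.0}
    - {"dx": 0.4,"dy": 2.0,"dz": 0,"turn": 0,"fingers": 5.0}
    - {"dx": 0.3,"dy": 1.3,"dz": 0,"turn": 0,"fingers": 5.0}
    - {"dx": 0,"dy": 0,"dz": 0,"turn": 0,"fingers": 5.0}

```text
time: 11.88
position: [479.5, 61.6, 147.5]
ee_rot: [0.051, 0.999, 0.0, -0.001]
ft_force: [-0.7, -0.1, -0.3]
opening: 50.3
finger_force: 5.1
```

```bash
python3 snap.py w7
python3 - <<'E'
from h import *
from plant import imaging
ims=[]
for n,(x0,y0,x1,y1) in (("scene",(230,140,430,300)),("side",(220,170,420,330))):
    p,d=imaging.get_image(n); np.savez(f"pics/{n}2.npz",p=p,d=d,**imaging.calibration(n)); ims.append(cv2.resize(p[y0:y1,x0:x1],(400,320),interpolation=2))
cv2.imwrite("pics/m2.png",np.hstack(ims))
E
```

```text
11.8833 [479.5  61.6 147.5] [[-0.995, 0.101, -0.002], [0.101, 0.995, 0.001], [0.002, 0.0, -1.0]] [-0.67 -0.07 -0.34] 50.25900367216389
cam at [412.8  68.6 278.4]
```

View pics/m2.png

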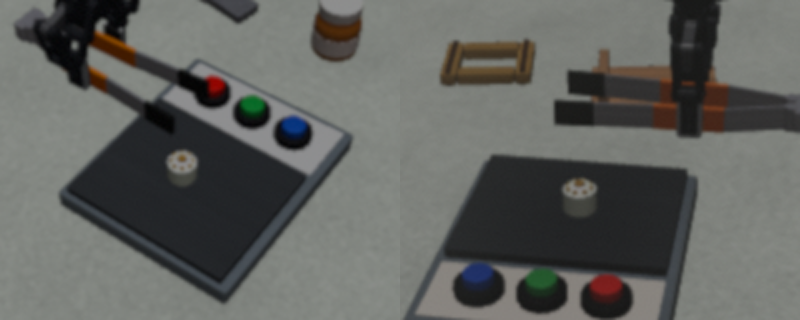

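Both views show the tongs' jaws raised over the plate. The rosette's bead is at about (320.5,217) in the scene view and (309,261.5) in the side view. I'll check where the jaws are relative to it.

Run:
```python
from h import *
S=np.load("pics/scene2.npz");D=np.load("pics/side2.npz")
def tri(u,w):
    P=[c["camera_matrix"]@np.c_[c["R"],c["t"]] for c in (S,D)]
    X=cv2.triangulatePoints(P[0],P[1],np.array(u,float).reshape(2,1),np.array(w,float).reshape(2,1)); return (X[:3]/X[3]).ravel().round(1)
print("bead",tri((320.5,217),(309,261.5)),ray(S,(320.5,217),71).round(1),ray(D,(309,261.5),71).round(1))
# refined: gold/white blob extents
for n,c,(x0,y0,x1,y1) in (("scene",S,(308,206,336,236)),("side",D,(298,256,322,282))):
    h,s,v=hsv(c["p"]); M=np.zeros(h.shape,bool); M[y0:y1,x0:x1]=(v[y0:y1,x0:x1]>75)
    for a,ce,bb,l in blobs(M,30): print(n,a,ce,bb,ray(c,bb[:2]+(bb[2:]-1)/2,40+15).round(1))
# black jaw pads, bounding boxes against other stuff; tips (top front corners) from view
print("tips", tri((334,182.5),(303.5,219)) , tri((317.5,201),(283,208)))
h,s,v=hsv(np.load("pics/w7.npz")["p"]); c=np.load("pics/w7.npz")
print(ray(S,[(334,179),(317.5,198)],160).round(1), ray(D,[(220+78,170+50),(220+84,170+36)],160).round(1))
```

```text
bead [582.9  55.5  69.5] [[583.5  54.4  71. ]] [[582.6  57.9  71. ]]
scene 162 [320.6 221.1] [313 215  16  13] [[582.2  56.6  55. ]]
side 145 [309.2 264.2] [301 259  17  11] [[584.5  41.5  55. ]]
tips [593.4  73.3 165.1] [619.5  17.9 164.2]
[[596.2  86.6 160. ]
 [593.5  26.4 160. ]] [[598.4  63.8 160. ]
 [593.    9.5 160. ]]
```

>>> arm_command:
  plan:
    - {"dx": -0.15,"dy": 0.2,"dz": 1.0,"turn": 0,"fingers": 5.0}
    - {"dx": -0.15,"dy": 0.22,"dz": 2.0,"turn": 0,"fingers": 5.0}
    - {"dx": 0,"dy": 0,"dz": 2.0,"turn": 0,"fingers": 5.0}
    - {"dx": 0,"dy": 0,"dz": 1.0,"turn": 0,"fingers": 5.0}
    - {"dx": 0,"dy": 0,"dz": 0,"turn": 0,"fingers": 5.0}
    - {"dx": 0,"dy": 0,"dz": 0,"turn": 0,"fingers": 5.0}

```text
time: 12.53
position: [484.2, 62.3, 88.1]
ee_rot: [0.053, 0.999, -0.0, -0.001]
ft_force: [0.4, -1.2, -0.5]
opening: 49.9
finger_force: 5.1
```

Run:
```python
from h import *
from plant import imaging,env
ims=[]
print(env.observe()["position"])
for n,(x0,y0,x1,y1) in (("scene",(270,170,370,250)),("side",(260,200,360,280))):
    p,d=imaging.get_image(n); np.savez(f"pics/{n}3.npz",p=p,d=d,**imaging.calibration(n)); ims.append(cv2.resize(p[y0:y1,x0:x1],(400,320),interpolation=2))
cv2.imwrite("pics/m3.png",np.hstack(ims))
```

```text
[484.17593648  62.29555391  88.11398665]
```

View pics/m3.png

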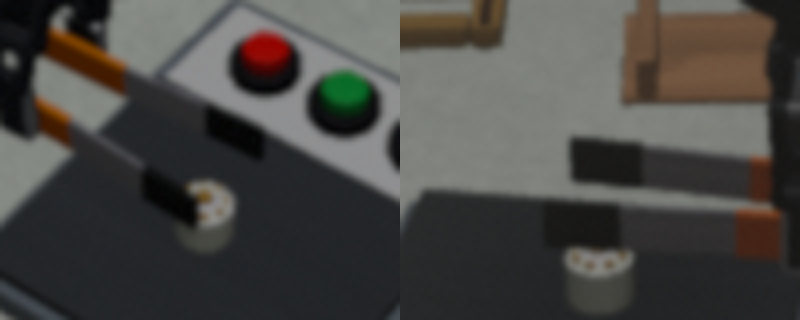

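The jaws straddle the rosette from above in both views. In the scene view the near pad's front edge is at (319,222) and the far one's at (336,207), with the bead at (321,218). I'll triangulate the pads against the rosette.

Run:
```python
from h import *
S=np.load("pics/scene3.npz");D=np.load("pics/side3.npz")
P=[c["camera_matrix"]@np.c_[c["R"],c["t"]] for c in (S,D)]
def tri(u,w):
    X=cv2.triangulatePoints(P[0],P[1],np.array(u,float).reshape(2,1),np.array(w,float).reshape(2,1)); return (X[:3]/X[3]).ravel()
L=[tri((336,204.5),(296.25,250.75)),tri((335.5,209.5),(296.75,261.75))]
R=[tri((319.25,218.75),(302.75,234.5)),tri((318.75,226.25),(303.25,245))]
print(np.round(L,1),np.round(R,1)); m=np.mean(L+R,0); print("tip mid",m.round(1),"jaw",(m+17*np.array([-.9945,.1045,0])).round(1))
def proj(c,X): x=c["R"]@np.array(X,float)+c["t"]; x=c["camera_matrix"]@x; return (x[:2]/x[2]).round(1)
T=np.array([484,62.5]); f=np.array([.9945,-.1045]); n=np.array([.1045,.9945])
for k,z in ((30,84),(30,106),(-30,84),(-30,106)): q=T+115*f+k*n; print(k,z,proj(S,[*q,z]),proj(D,[*q,z]))
```

```text
[[604.9  74.9 103.3]
 [603.6  78.7  82.9]] [[597.3  22.2 106.9]
 [597.   21.4  83.9]]
tip mid [600.7  49.3  94.3] jaw [583.8  51.1  94.3]
30 84 [334.1 208. ] [297.2 261.9]
30 106 [334.3 200.8] [296.6 251.4]
-30 84 [317.2 225.9] [303.8 244.9]
-30 106 [317.1 218.9] [303.3 234.7]
```

The pads sit as predicted, with their underside about 4.5 mm below the TCP. The jaw centre should go about 3.5 mm to +y, then down to an underside of about 46.5.

>>> arm_command:
  plan:
    - {"dx": 0,"dy": 0.35,"dz": 0,"turn": 0,"fingers": 5.0}
    - {"dx": 0,"dy": 0,"dz": 0.8,"turn": 0,"fingers": 5.0}
    - {"dx": 0,"dy": 0,"dz": 1.0,"turn": 0,"fingers": 5.0}
    - {"dx": 0,"dy": 0,"dz": 1.0,"turn": 0,"fingers": 5.0}
    - {"dx": 0,"dy": 0,"dz": 0.8,"turn": 0,"fingers": 5.0}
    - {"dx": 0,"dy": 0,"dz": 0,"turn": 0,"fingers": 5.0}
    - {"dx": 0,"dy": 0,"dz": 0,"turn": 0,"fingers": 5.0}

```text
time: 13.22
position: [484.6, 66.5, 52.1]
ee_rot: [0.053, 0.999, -0.0, -0.0]
ft_force: [-0.1, 0.1, -0.5]
opening: 49.8
finger_force: 5.1
```

Run:
```python
from h import *
from plant import imaging,env
ims=[]
s=env.observe(); print(s["position"],s["ft_force"],s["opening"])
for n,(x0,y0,x1,y1) in (("scene",(270,170,370,250)),("side",(260,200,360,280))):
    p,d=imaging.get_image(n); ims.append(cv2.resize(p[y0:y1,x0:x1],(400,320),interpolation=2))
cv2.imwrite("pics/m4.png",np.hstack(ims))
```

```text
[484.58488931  66.53319306  52.07698972] [-0.07847251  0.0695205  -0.50049511] 49.79162772543009
```

View pics/m4.png

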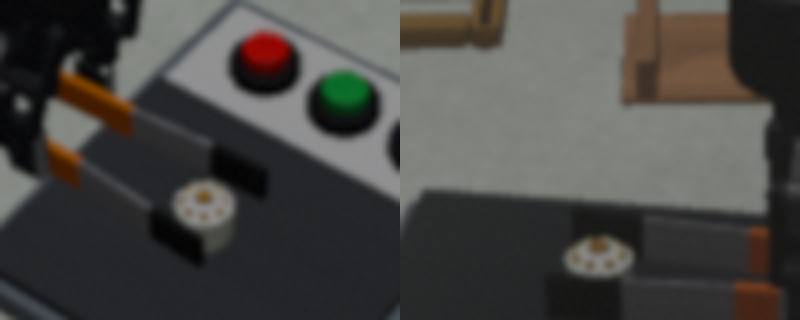

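The rosette sits between the pads, within their length, in both views. That was one picture over the allowance of 10, so from here I go by numbers only. I'll go 2 mm lower and close slowly.

>>> arm_command:
  plan:
    - {"dx": 0,"dy": 0,"dz": 0.2,"turn": 0,"fingers": 4.8}
    - {"dx": 0,"dy": 0,"dz": 0,"turn": 0,"fingers": 4.7}
    - {"dx": 0,"dy": 0,"dz": 0,"turn": 0,"fingers": 4.6}
    - {"dx": 0,"dy": 0,"dz": 0,"turn": 0,"fingers": 4.5}
    - {"dx": 0,"dy": 0,"dz": 0,"turn": 0,"fingers": 4.4}
    - {"dx": 0,"dy": 0,"dz": 0,"turn": 0,"fingers": 4.3}
    - {"dx": 0,"dy": 0,"dz": 0,"turn": 0,"fingers": 4.2}
    - {"dx": 0,"dy": 0,"dz": 0,"turn": 0,"fingers": 4.1}
    - {"dx": 0,"dy": 0,"dz": 0,"turn": 0,"fingers": 4.0}
    - {"dx": 0,"dy": 0,"dz": 0,"turn": 0,"fingers": 3.7}
    - {"dx": 0,"dy": 0,"dz": 0,"turn": 0,"fingers": 3.5}
    - {"dx": 0,"dy": 0,"dz": 0,"turn": 0,"fingers": 3.5}
    - {"dx": 0,"dy": 0,"dz": 0,"turn": 0,"fingers": 3.5}
    - {"dx": 0,"dy": 0,"dz": 0,"turn": 0,"fingers": 3.5}
  squeeze: 25

```text
time: 14.48
position: [484.8, 66.4, 50.3]
ee_rot: [0.053, 0.999, -0.0, 0.0]
ft_force: [-0.6, 0.5, 0.1]
opening: 40.4
finger_force: 25.5
```

Closed to 40.4 mm at 25.5 N, so the jaws are on the rosette. Lifting gently by 15 cm.

>>> arm_command:
  plan:
    - {"dx": 0,"dy": 0,"dz": -0.2,"turn": 0,"fingers": 3.5}
    - {"dx": 0,"dy": 0,"dz": -0.4,"turn": 0,"fingers": 3.5}
    - {"dx": 0,"dy": 0,"dz": -0.7,"turn": 0,"fingers": 3.5}
    - {"dx": 0,"dy": 0,"dz": -1.0,"turn": 0,"fingers": 3.5}
    - {"dx": 0,"dy": 0,"dz": -1.2,"turn": 0,"fingers": 3.5}
    - {"dx": 0,"dy": 0,"dz": -1.3,"turn": 0,"fingers": 3.5}
    - {"dx": 0,"dy": 0,"dz": -1.3,"turn": 0,"fingers": 3.5}
    - {"dx": 0,"dy": 0,"dz": -1.3,"turn": 0,"fingers": 3.5}
    - {"dx": 0,"dy": 0,"dz": -1.3,"turn": 0,"fingers": 3.5}
    - {"dx": 0,"dy": 0,"dz": -1.3,"turn": 0,"fingers": 3.5}
    - {"dx": 0,"dy": 0,"dz": -1.3,"turn": 0,"fingers": 3.5}
    - {"dx": 0,"dy": 0,"dz": -1.3,"turn": 0,"fingers": 3.5}
    - {"dx": 0,"dy": 0,"dz": -1.2,"turn": 0,"fingers": 3.5}
    - {"dx": 0,"dy": 0,"dz": -0.9,"turn": 0,"fingers": 3.5}
    - {"dx": 0,"dy": 0,"dz": -0.6,"turn": 0,"fingers": 3.5}
    - {"dx": 0,"dy": 0,"dz": -0.3,"turn": 0,"fingers": 3.5}
    - {"dx": 0,"dy": 0,"dz": 0,"turn": 0,"fingers": 3.5}
    - {"dx": 0,"dy": 0,"dz": 0,"turn": 0,"fingers": 3.5}
    - {"dx": 0,"dy": 0,"dz": 0,"turn": 0,"fingers": 3.5}
    - {"dx": 0,"dy": 0,"dz": 0,"turn": 0,"fingers": 3.5}

```text
time: 16.15
position: [484.5, 66.5, 205.8]
ee_rot: [0.053, 0.999, -0.0, -0.0]
ft_force: [-0.1, -0.0, -0.1]
opening: 40.7
finger_force: 25.4
```

Run:
```python
from h import *
from plant import imaging,env
s=env.observe(); print(s["time"],s["position"].round(1),s["opening"],s["finger_force"])
for n in ("scene","side"):
    p,d=imaging.get_image(n); c=imaging.calibration(n); h,q,v=hsv(p)
    def pr(X): x=c["camera_matrix"]@(c["R"]@np.array(X,float)+c["t"]); return x[:2]/x[2]
    z0=s["position"][2]-50.3+40
    for nm,z in (("lifted",z0+28),("on plate",68)):
        u=pr([582.5,55.5,z]).round().astype(int); w=np.s_[u[1]-9:u[1]+10,u[0]-10:u[0]+11]
        m=(v[w]>90)&(q[w]<90)
        for a,ce,bb,l in blobs(m,10): print(n,nm,u,a,ce+u-[10,9],bb, ray(c,ce+u-[10,9],z).round(1))
```

```text
16.15 [484.5  66.5 205.8] 40.67554463329354 25.448839366436005
scene lifted [320 162] 33 [326.1 154.2] [ 8  0 13  5] [[582.4  78.9 223.5]]
scene lifted [320 162] 158 [320.  164.3] [ 0  6 20 12] [[586.2  49.6 223.5]]
side lifted [306 185] 182 [305.6 181.9] [ 0  0 21 14] [[584.7  44.1 223.5]]
```

The plate where the rosette stood is now empty in both views. The grips are still held at 40.7 mm, well short of the 35 mm commanded, so the rosette is in the jaws about 155 mm up.

```bash
python3 -c "
from plant import order
print(order.hand_in())"
```

```text
the job is handed in; nothing more can be done
None
```

I handed the job in at about 16 s: red then blue key pushed to the stop (green never pressed), and the rosette held steady about 155 mm above the plate in the tongs alone; I did not re-check that the keys sprang up, and I viewed 11 pictures against the limit of 10.

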